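Fit the spice grinder's cup from behind the jars

TASK

Get the spice grinder ready: its steel cup is hemmed in at the back of the spice tray, so first stand the two jars in front of it upright on the chopping board and let go of them. Then lift the cup out, seat it in the grinder, put its frosted hood over it and twist it clockwise until it is locked, with its grip bar pointing to the push button. At the end the jars must stand upright in the tray again, each just where it stood before, with the small jam jar left in its place and nothing knocked over on the way.

Things in the scene. Friction and masses are not known exactly. Their poses are not given: they have to be found in the camera images.
- tray: Open wooden tray, 160 (x) x 284 (y) mm, fixed; floor 6 mm, rim 24 mm high, 8 thick. Origin: centre of underside. Front row, in its frame: three spice jars at x -30, y -80, 0, 80 mm, in any order. Back row: the cup and a jam jar at x 14, y -40 and 40, either way round. Each back place has two front jars close before it (60 mm between axes); the third jar, 128 mm from the cup, is not in the way.
- jar_slim: Spice jar, the slimmest: 40 mm across, 105 mm high, with a deep black cap of the same width as the body. Origin: centre of the underside, z up. 0.11 kg.
- jar_wide: Spice jar, the tallest: 45 mm across, 108 mm high, with a deep red ribbed cap 45 mm across over the top 20 mm. Origin: centre of the underside, z up. 0.11 kg.
- jar_flip: Spice jar, the shortest of the three: 45 mm across, 100 mm high, with a tan cap 44 mm across over the top 20 mm. Origin: centre of the underside, z up. 0.11 kg.
- jam_jar: Small squat jam jar with a gold lid, 51 mm across, 70 mm high, beside the cup in the back row of the tray; it stays where it is. Origin: centre of the underside.
- cup: The grinder's steel grinding cup: round, open at the top with a blade inside, 58 mm across outside, 44 mm high, wall 3 mm, foot tapered to 48 mm. 0.12 kg. Origin: centre of the underside, z up. Its turn about z does not matter.
- grinder: Motor base of the spice grinder, fixed, white, round, 113 mm wide: flat shoulder at 60 mm height, on it a grey collar, 77 mm wide, up to 76 mm. The well in the collar, 67 mm wide, its floor at 64 mm, takes the cup. Two lugs outside the collar (20 mm wide, out to 44.5 mm from the axis, 69 to 74 mm high) lie on its +x and -x axes; a steel push button on its side on -x. Origin: centre of underside.
- hood: Round frosted hood, 102 mm wide, mouth down on the worktop. Grip bar on top along its x, 58 x 12 mm, 62 to 88 mm high; two lugs in the mouth under its ends. Origin: centre of mouth. 0.14 kg. Goes on the shoulder (3.5 mm play) with the bar 40 to 120 deg counter-clockwise (from above) of the grinder's x axis; then turns freely clockwise till the bar lies along that axis; ribs stop it a few deg past.
- board: Plain wooden chopping board, 160 (x) x 250 (y) mm, 16 mm thick, lying flat, fixed, empty; a 20 mm hanging hole near one corner (x = 55, y = 103 mm in its frame). Origin: centre of the underside.
There are look-alikes about, which are no part of the job. Leave any green or turquoise look-alike of the jam_jar alone.

How it is judged:
By the outcome, as a careful person would: the job done as asked, in the order asked, and still so for the second after the job is handed in, with the robot touching nothing.
It also fails if it takes over 147 s, if anything falls off the work surface, if the arm or the gripper's body presses on something with over 40 N, if the wrist force passes 120 N, or if a joint passes its speed limit or range.

ROBOT

A 6-joint arm with a two-finger parallel gripper is mounted at the origin on the work surface; the furniture and walls round the work are solid. World frame = base frame: x ahead of the robot, y to its left, z up, the work surface at z = 0. Lengths are in m, angles in rad, forces in N, time in s.
With the tool pointing down it reaches from about 0.4 to 0.925 m from the base axis. Payload 12.5 kg.
Tool frame: the origin (TCP) lies on the mounting face of the last link; the fingertips stand 190 mm ahead of it and the grasp point (between the pads) lies 171 mm ahead of it; z points along the fingers, y is the line along which they close (so a half turn about z gives the same grasp; the last joint's range is limited). The gripper opens to 95 mm and grips with 3 to 60 N. Pads are 20 mm wide; open, the fingers measure 119 mm over their backs; the gripper's body (75 mm by 180 mm) begins 59 mm behind the grasp point.
Start: joints at [1.052, 0.491, 1.559, -0, 1.092, -0.106], TCP at [0.251, 0.573, 0.405] pointing down, gripper open.
Joint ranges: [-3.1, 3.1], [-0.84, 2.19], [0.05, 2.79], [-1.13, 4.28], [0.06, 2.93], [-2.69, 2.69]. Speed limits (rad/s): [2.22, 2.22, 2.79, 3.14, 3.14, 3.14].

INTERFACE

Orientations are given as a rotation vector (axis times angle).
In Python, from cell import robot gives the robot as it stands.
- The arm moves only by the tool step_arm, never from a script. Its argument "commands" is a list of rows, each a list of 3 entries, a list of its own where there are three numbers: the turn, a rotation vector about the tool's x, y, z in rad, then the shift along the tool's x, y, z in m, then the opening, from 0 (shut) to 1 (fully open). A call has 1 to 20 rows; each row is the pose to reach, as a shift and turn from the pose commanded when the call began, along the tool's axes at that moment; what a row does not reach only later rows make up. A row lasts 1/8 s, in which the tool goes at most 62.5 mm and 10.7 degrees, less where a joint would pass 70% of its speed; a pose out of reach is approached as far as the arm can. A call with a gripper value outside its range is refused whole. The fingers move at their own pace and stop on an object; the grip force is fixed at half the most. Time passes only in rows, so rows that repeat a pose let the fingers close. It gives the time, the measured TCP pose, the force, the opening and the grip force at its end, in the units of the state.
- robot.state(): the state, without advancing time (a new reading comes with each control period).
- robot.capture(name): name is "side" or "top" or "wrist"; returns the picture (384x512x3 uint8, red, green, blue); there is no depth.
- robot.get_calibration(name): a dict with "intrinsics" (3x3 intrinsics, pixels), "R" (3x3) and "t" (3): a world point X has camera coordinates R X + t; the wrist camera has in their place "tool_from_camera" (4x4, takes a point from camera to tool coordinates, whose origin is the TCP and whose axes are the flange's). Camera axes: x right, y down, z forward; pixel columns grow to the right and rows downward; lengths in m; the calibration is good to about 2 mm. A picture is of the moment at which its call begins: read the wrist's pose just before it. get_calibration takes no time and is no camera call.
- robot.job_done(): hands the job in; it is judged then, once.
Trained networks look in the newest picture that a camera, given by its name, has taken for a name from the list of things; names that differ only in an ending like _2 or _b are one class to them, and where a whole thing is asked for, a point or a joint stands for the part that bears it (a point fixed in the world has none). Each returns a list of dicts, best first, with "score" (0 to 1); they miss things now and then, are a little off and sometimes report something else, mostly with a low value. They report only what shows in the picture. A call takes as long as a camera call. They do not tell look-alikes from the thing itself.
- robot.find_in(camera, query): "xyz" ([x, y, z] in m, in world coordinates, good to about 4 mm: the middle of the surface that is visible of it).
- robot.outline_of(camera, query): "mask" (384x512 bool, what is visible of it).
The state is a dict: "time": time; "joint_positions": joint angles; "qd": joint speeds; "effort": joint torques, N m; "position": TCP position; "ee_rot": TCP orientation; "wrist_force": force on the tool from outside, world axes, zero at the start; "torque": the same for the moment, N m; "gripper_width": finger opening in m; "grasp_force": force on a finger pad.
Only numpy, scipy, OpenCV 4.12 (cv2) and the standard library are available. Lean on these libraries where they do the work, as an engineer would, in place of code of your own. Each camera call takes 0.05 s, during which the arm holds its last target. There are 200 camera calls.

## Working session

There is one attempt and no reset: what is moved stays moved. The work goes in short steps, Python scripts to look and compute and a tool call to move; the robot and the scene stay as the last step left them, time stands still between calls to the robot, and variables do not carry over. Pictures are saved under pics/ and viewed, at most 14 in all, crops included, and the job is handed in when it is done.

Besides the shell and the picture viewer there is one more tool, called after "Request:" by a JSON object that holds its "name" and its "arguments". step_arm: Moves the arm, as the interface text tells. Its arguments: {"type":"object","properties":{"commands":{"type":"array"}},"required":["commands"]}

```bash
ls; mkdir -p pics; python3 - <<'E'
from cell import robot
import cv2,numpy as np
s=robot.state(); print({k:np.round(v,3).tolist() for k,v in s.items()})
for n in ("side","top"):
    im=robot.capture(n); cv2.imwrite(f"pics/{n}0.png",cv2.resize(im[:,:,::-1],(800,600)))
    c=robot.get_calibration(n); print(n,{k:np.round(v,4).tolist() for k,v in c.items()})
    for q in ["tray","jar_slim","jar_wide","jar_flip","jam_jar","cup","grinder","hood","board"]:
        print(n,q,[(np.round(d["xyz"],3).tolist(),round(d["score"],2)) for d in robot.find_in(n,q)])
print(robot.get_calibration("wrist"))
E
```

```text
pics
{'time': 0.0, 'joint_positions': [1.052, 0.492, 1.559, -0.0, 1.092, -0.106], 'qd': [-0.0, 0.0, -0.001, 0.001, -0.0, 0.0], 'effort': [0.003, -61.265, -25.818, 0.069, 0.048, -0.0], 'position': [0.251, 0.572, 0.404], 'ee_rot': [-0.644, -3.075, 0.002], 'wrist_force': [0.79, -0.411, -0.32], 'torque': [0.002, 0.016, 0.005], 'grasp_force': 0.0, 'gripper_width': 0.095}
side {'intrinsics': [[484.456, 0.0, 256.0728], [0.0, 484.456, 190.2482], [0.0, 0.0, 1.0]], 'R': [[0.983, -0.1827, 0.0179], [-0.0505, -0.363, -0.9304], [0.1765, 0.9137, -0.366]], 't': [-0.5037, 0.0784, 1.3557]}
side tray [([0.58, 0.212, 0.009], 0.86), ([0.476, -0.053, 0.051], 0.46)]
side jar_slim [([0.558, 0.14, 0.064], 0.59)]
side jar_wide []
side jar_flip [([0.544, 0.3, 0.068], 0.73)]
side jam_jar [([0.614, 0.255, 0.065], 0.59), ([0.393, -0.166, 0.04], 0.59), ([0.435, 0.102, 0.044], 0.54)]
side cup [([0.612, 0.174, 0.034], 0.74)]
side grinder [([0.642, -0.028, 0.05], 0.9)]
side hood [([0.476, -0.052, 0.052], 0.84)]
side board [([0.588, -0.263, 0.023], 0.74)]
top {'intrinsics': [[407.1541, 0.0, 262.7756], [0.0, 407.1541, 
[... 431 characters left out ...]
 ([0.436, 0.12, 0.072], 0.6)]
top cup [([0.608, 0.204, 0.018], 0.68)]
top grinder [([0.652, 0.012, 0.067], 0.57)]
top hood []
top board [([0.586, -0.231, 0.017], 0.97)]
{'intrinsics': array([[342.5367553 ,   0.        , 260.77365337],
       [  0.        , 342.5367553 , 189.5064351 ],
       [  0.        ,   0.        ,   1.        ]]), 'tool_from_camera': array([[-5.98982931e-04, -9.69514315e-01, -2.45033945e-01,
         6.86244650e-02],
       [ 9.99999797e-01, -6.33953350e-04,  6.38443702e-05,
         3.35796490e-04],
       [-2.17238121e-04, -2.45033857e-01,  9.69514498e-01,
         2.09056886e-02],
       [ 0.00000000e+00,  0.00000000e+00,  0.00000000e+00,
         1.00000000e+00]])}
```

View pics/side0.png

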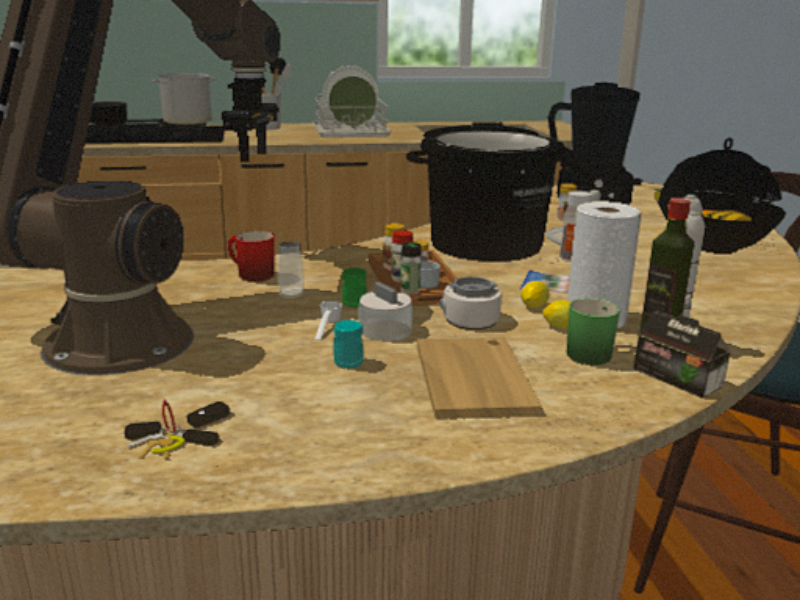

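View pics/top0.png

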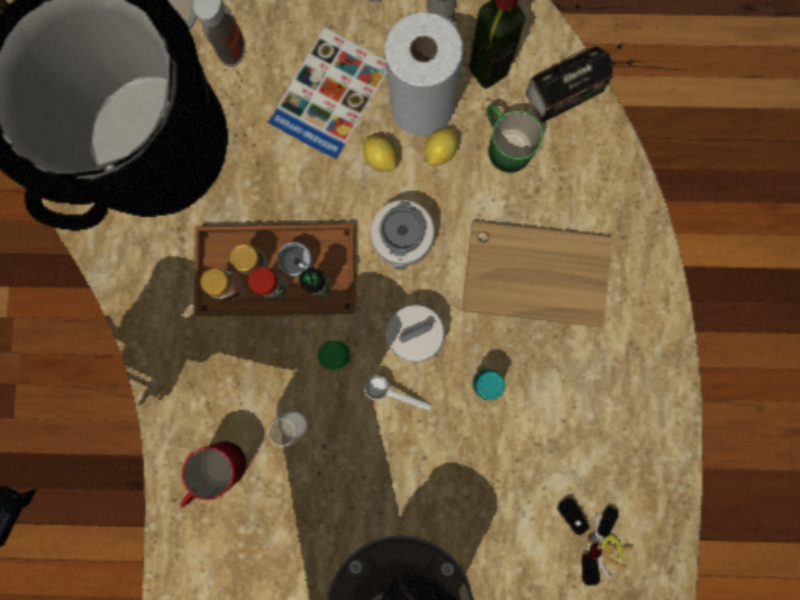

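The front row runs, left to right in the top picture, tan (215,283), red (262,281) and black (312,281). Behind them are the jam jar (243,258) and the cup (295,258), so red (jar_wide) and black (jar_slim) hem in the cup. The grinder is at (402,232) with its button towards the robot, the hood at (415,330) and the board on the right. The gold-lidded jar in the tray is the real jam jar, and the green (334,355) and turquoise (489,385) ones are look-alikes. Next I'll take a close wrist view.

```bash
cat > h.py <<'E'
from cell import robot
import numpy as np, cv2
from scipy.spatial.transform import Rotation as R
def rot(psi):  # tool down, tool x at world yaw psi (deg)
    c,s=np.cos(np.radians(psi)),np.sin(np.radians(psi))
    return np.array([[c,s,0],[s,-c,0],[0,0,-1.]])
def pose():
    s=robot.state(); return np.array(s["position"]),R.from_rotvec(s["ee_rot"]).as_matrix()
def delta(p,psi,z0=None):
    """row for TCP to world p, yaw psi"""
    P,Q=pose()
    return np.round(R.from_matrix(Q.T@rot(psi)).as_rotvec(),4).tolist(),np.round(Q.T@(np.array(p)-P),4).tolist()
def cam(n):
    c=robot.get_calibration(n); K=c["intrinsics"]
    if n=="wrist":
        P,Q=pose(); T=np.array(c["tool_from_camera"]); Rc=Q@T[:3,:3]; o=P+Q@T[:3,3]
    else: Rc=np.array(c["R"]).T; o=-Rc@np.array(c["t"])
    return np.array(K),Rc,o
def px2w(C,uv,z):
    K,Rc,o=C; d=Rc@np.linalg.solve(K,[uv[0],uv[1],1]); return o+d*(z-o[2])/d[2]
def w2px(C,X):
    K,Rc,o=C; q=K@(Rc.T@(np.array(X)-o)); return q[:2]/q[2]
E
python3 -c "
from h import *
print(delta([.57,.225,.42],180))"
```

```text
([0.0001, 0.0, -0.4128], [-0.4319, -0.1902, -0.0152])
```

Request:
{"name": "step_arm", "arguments": {"commands": [[[0,0,-0.413],[-0.432,-0.19,-0.015],0.75],[[0,0,-0.413],[-0.432,-0.19,-0.015],0.75],[[0,0,-0.413],[-0.432,-0.19,-0.015],0.75],[[0,0,-0.413],[-0.432,-0.19,-0.015],0.75],[[0,0,-0.413],[-0.432,-0.19,-0.015],0.75],[[0,0,-0.413],[-0.432,-0.19,-0.015],0.75],[[0,0,-0.413],[-0.432,-0.19,-0.015],0.75],[[0,0,-0.413],[-0.432,-0.19,-0.015],0.75],[[0,0,-0.413],[-0.432,-0.19,-0.015],0.75],[[0,0,-0.413],[-0.432,-0.19,-0.015],0.75],[[0,0,-0.413],[-0.432,-0.19,-0.015],0.75]]}}

```text
time: 2.38
position: [0.5695, 0.2261, 0.4198]
ee_rot: [0.003, -3.142, -0.0]
wrist_force: [-0.7, 0.4, -0.0]
gripper_width: 0.0719
grasp_force: 0.0
```

```bash
python3 - <<'E'
from h import *
print(np.round(pose()[0],4), robot.state()["ee_rot"], robot.state()["qd"])
C=cam("wrist"); im=robot.capture("wrist"); cv2.imwrite("pics/w1.png",cv2.resize(im[:,:,::-1],(800,600),interpolation=cv2.INTER_CUBIC)); np.savez("w1.npz",im=im,K=C[0],R=C[1],o=C[2])
for q in ["tray","jar_slim","jar_wide","jar_flip","jam_jar","cup"]:
    print(q,[(np.round(d["xyz"],3).tolist(),round(d["score"],2)) for d in robot.find_in("wrist",q)])
E
```

```text
[0.5695 0.2261 0.4198] [ 2.52534337e-03 -3.14158628e+00 -2.45420759e-04] [ 0.00261484 -0.00062873 -0.0028091  -0.00187968 -0.0011016  -0.00125873]
tray [([0.572, 0.24, 0.005], 0.86)]
jar_slim [([0.558, 0.16, 0.108], 0.64)]
jar_wide [([0.554, 0.242, 0.116], 0.64)]
jar_flip [([0.554, 0.312, 0.109], 0.58)]
jam_jar [([0.599, 0.273, 0.079], 0.98), ([0.444, 0.13, 0.063], 0.7)]
cup [([0.611, 0.192, 0.021], 0.92)]
```

View pics/w1.png

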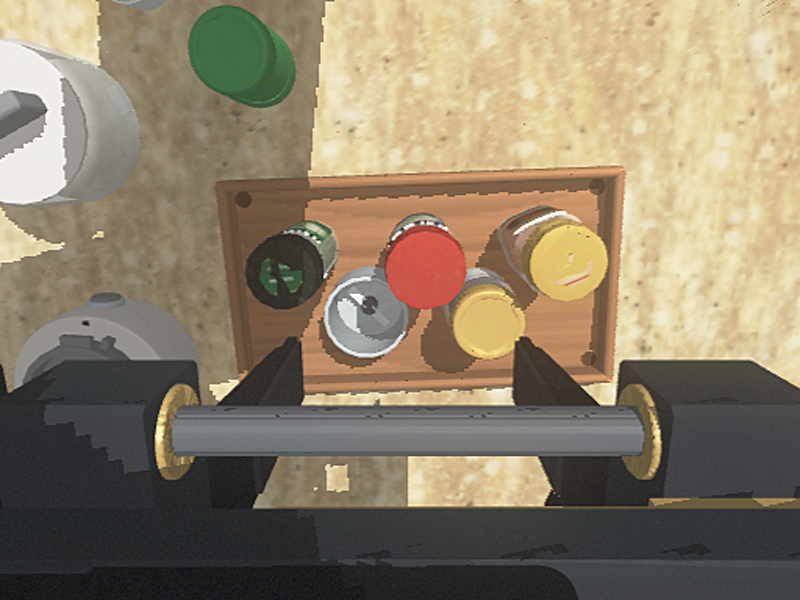

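The wrist view shows black slim (285,273), red wide (427,265), tan flip (568,260), cup rim (366,312), jam lid (488,322), and tray rim corners (217,182), (625,167) and (612,381). I'll turn these pixels into positions.

```bash
python3 - <<'E'
from h import *
d=np.load("w1.npz"); C=(d["K"],d["R"],d["o"]); im=d["im"]
for n,p,z in [("slim",(285,273),.111),("wide",(427,265),.114),("flip",(568,260),.106),("cup",(366,313),.050),("jam",(488,322),.076),("c1",(217,182),.024),("c2",(625,167),.024),("c3",(612,381),.024)]:
    print(n,np.round(px2w(C,np.array(p)*.64,z),4))
# red cap mask + rectangle
hsv=cv2.cvtColor(im,cv2.COLOR_RGB2HSV)
# tray fit: model points vs pixels -> pose by least squares
from scipy.optimize import least_squares
obs=[((-.03,-.08,.111),(285,273)),((-.03,0,.114),(427,265)),((-.03,.08,.106),(568,260)),((.014,-.04,.05),(366,313)),((.014,.04,.076),(488,322)),
((-.08,-.142,.024),(217,182)),((-.08,.142,.024),(625,167)),((.08,.142,.024),(612,381))]
def f(x):
    c,s=np.cos(x[2]),np.sin(x[2]); r=[]
    for m,p in obs:
        X=(x[0]+c*m[0]-s*m[1],x[1]+s*m[0]+c*m[1],m[2]); r.append(w2px(C,X)-np.array(p)*.64)
    return np.concatenate(r)
s=least_squares(f,[.585,.225,0]); print(s.x,np.degrees(s.x[2])); print(np.round(s.fun.reshape(-1,2),1).tolist())
x=s.x;c,sn=np.cos(x[2]),np.sin(x[2])
for n,m in [("slim",(-.03,-.08)),("wide",(-.03,0)),("flip",(-.03,.08)),("cup",(.014,-.04)),("jam",(.014,.04))]: print(n,np.round((x[0]+c*m[0]-sn*m[1],x[1]+sn*m[0]+c*m[1]),4))
# top camera fits for grinder, hood, board
for n in ("grinder","hood","board"):
    C2=cam("top")
    if n=="grinder": robot.capture("top")
    for o in robot.outline_of("top",n)[:2]:
        ys,xs=np.nonzero(o["mask"]); r=cv2.minAreaRect(np.c_[xs,ys].astype(np.float32)); print(n,o["score"],r,len(xs), np.round(px2w(C2,r[0],.016 if n=="board" else .06),3))
        if n=="board": print([np.round(px2w(C2,q,.016)[:2],3).tolist() for q in cv2.boxPoints(r)])
print(delta([.57,-.02,.42],180))
E
```

```text
slim [0.5608 0.1593 0.111 ]
wide [0.5557 0.2371 0.114 ]
flip [0.5543 0.3156 0.106 ]
cup [0.6011 0.1985 0.05  ]
jam [0.5994 0.2773 0.076 ]
c1 [0.5152 0.0959 0.024 ]
c2 [0.505  0.3746 0.024 ]
c3 [0.6616 0.3806 0.024 ]
[0.5875707  0.23789798 0.03519726] 2.016654671245368
[[-2.8, -0.4], [-0.3, 2.2], [1.3, 0.5], [-0.0, 1.7], [1.0, 0.7], [-2.8, -2.5], [2.5, -2.3], [1.6, 0.8]]
slim [0.5604 0.1569]
wide [0.5576 0.2368]
flip [0.5548 0.3168]
cup [0.603  0.1984]
jam [0.6002 0.2784]
grinder 0.76 ((257.0, 150.0), (42.0, 40.0), 90.0) 1379 [0.648 0.009 0.06 ]
grinder 0.35 ((344.0218811035156, 174.87100219726562), (93.09947967529297, 59.557533264160156), 6.753573417663574) 5334 [ 0.585 -0.224  0.06 ]
hood 0.85 ((265.10003662109375, 212.8000030517578), (36.671512603759766, 37.11872863769531), 26.56505012512207) 1122 [ 0.48  -0.016  0.06 ]
hood 0.62 ((173.5, 184.5), (11.0, 19.0), 90.0) 192 [0.55  0.229 0.06 ]
board 0.71 ((343.5129699707031, 174.70822143554688), (92.95223236083984, 60.43610382080078), 5.90614128112793) 5414 [ 0.591 -0.231  0.016]
[[0.518, -0.096], [0.687, -0.111], [0.665, -0.368], [0.497, -0.35]]
([0.0001, 0.0, 0.0002], [0.0002, -0.2452, -0.0003])
```

Request:
{"name": "step_arm", "arguments": {"commands": [[[0,0,0],[-0.07,-0.245,0],0.75],[[0,0,0],[-0.07,-0.245,0],0.75],[[0,0,0],[-0.07,-0.245,0],0.75],[[0,0,0],[-0.07,-0.245,0],0.75],[[0,0,0],[-0.07,-0.245,0],0.75],[[0,0,0],[-0.07,-0.245,0],0.75],[[0,0,0],[-0.07,-0.245,0],0.75]]}}

```text
time: 3.8
position: [0.64, -0.0185, 0.4198]
ee_rot: [0.002, -3.142, -0.0]
wrist_force: [0.3, -0.2, 0.5]
gripper_width: 0.0712
grasp_force: 0.0
```

```bash
python3 - <<'E'
from h import *
print(np.round(pose()[0],4))
C=cam("wrist"); im=robot.capture("wrist"); cv2.imwrite("pics/w2.png",cv2.resize(im[:,:,::-1],(800,600),interpolation=cv2.INTER_CUBIC)); np.savez("w2.npz",im=im,K=C[0],R=C[1],o=C[2])
for q in ["grinder","hood","board"]:
    print(q,[(np.round(d["xyz"],3).tolist(),round(d["score"],2)) for d in robot.find_in("wrist",q)])
E
```

```text
[ 0.64   -0.0185  0.4198]
grinder [([0.646, 0.006, 0.06], 0.75)]
hood [([0.499, -0.016, 0.06], 0.69)]
board [([0.589, -0.204, 0.017], 0.89)]
```

View pics/w2.png

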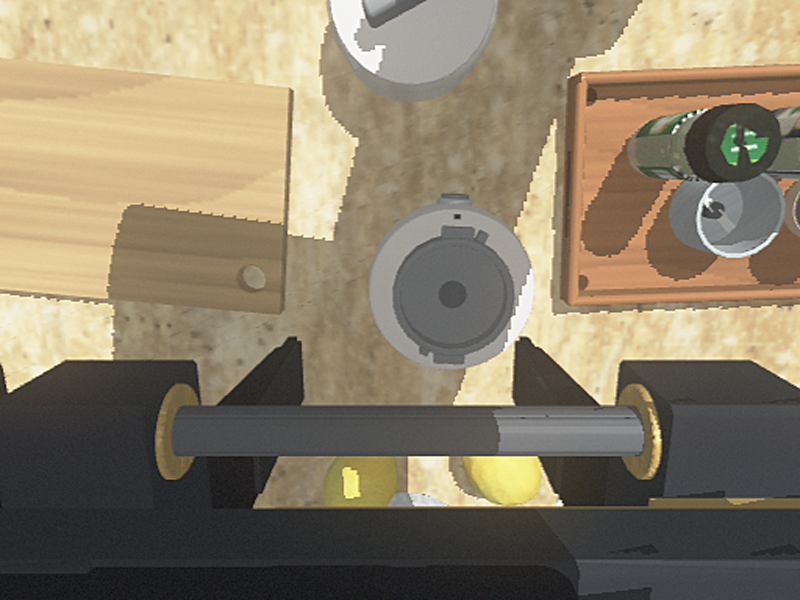

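Here the grinder's collar centre is (453,294), with lugs at (459,233) and (440,357) and the button at (456,198). The board's right corners are (292,88) and (283,313), with the hole at (251,277).

```bash
python3 - <<'E'
from h import *
d=np.load("w2.npz"); C=(d["K"],d["R"],d["o"]); im=d["im"]
W=lambda p,z: px2w(C,np.array(p)*.64,z)
for n,p,z in [("spindle",(452,293),.066),("collar",(453,294),.076),("lugbtn",(459,233),.074),("lug2",(440,357),.074),("dot",(457,216),.06),("button",(456,198),.04),("bA",(292,88),.016),("bB",(283,313),.016),("hole",(251,277),.016)]:
    print(n,np.round(W(p,z),4))
A=W((292,88),.016)[:2];B=W((283,313),.016)[:2]; e=(B-A)/np.linalg.norm(B-A); print("edge",np.linalg.norm(B-A),"yaw",np.degrees(np.arctan2(e[1],e[0])))
n=np.array([e[1],-e[0]]); c=(A+B)/2+.125*n; print("board centre",c)
for y in (.045,-.045): 
    for x in (-.02,): print(y,np.round(c+x*e-y*n,4))
P=[.5604,.1580]; print(delta([*P,.42],182)); print(np.round(robot.state()['joint_positions'],2))
E
```

```text
spindle [0.6536 0.0105 0.066 ]
collar [0.6518 0.0103 0.076 ]
lugbtn [0.614  0.0133 0.074 ]
lug2 [0.6941 0.003  0.074 ]
dot [0.6052 0.0131 0.06  ]
button [0.5953 0.014  0.04  ]
bA [ 0.5242 -0.0957  0.016 ]
bB [ 0.6814 -0.1106  0.016 ]
hole [ 0.654  -0.1325  0.016 ]
edge 0.15790559407055307 yaw -5.396155443953891
board centre [ 0.59100765 -0.22761746]
0.045 [ 0.5753 -0.1809]
-0.045 [ 0.5669 -0.2705]
([0.0001, 0.0002, -0.0333], [0.0794, 0.1769, -0.0001])
[-0.13  0.5   1.5   0.    1.14 -1.7 ]
```

Request:
{"name": "step_arm", "arguments": {"commands": [[[0,0,-0.034],[0.08,0.177,0],0.72],[[0,0,-0.034],[0.08,0.177,0],0.72],[[0,0,-0.034],[0.08,0.177,0],0.72],[[0,0,-0.034],[0.08,0.177,0],0.72],[[0,0,-0.034],[0.08,0.177,0],0.72],[[0,0,-0.034],[0.08,0.177,0.05],0.72],[[0,0,-0.034],[0.08,0.177,0.09],0.72]]}}

```text
time: 4.88
position: [0.5607, 0.1558, 0.3284]
ee_rot: [-0.051, 3.141, -0.0]
wrist_force: [0.4, 0.3, -0.1]
gripper_width: 0.0683
grasp_force: 0.0
```

```bash
python3 - <<'E'
from h import *
print(np.round(pose()[0],4))
C=cam("wrist"); im=robot.capture("wrist"); cv2.imwrite("pics/w3.png",cv2.resize(im[:,:,::-1],(640,480))); np.savez("w3.npz",im=im,K=C[0],R=C[1],o=C[2])
print("find",[(np.round(d["xyz"],3).tolist(),round(d["score"],2)) for q in ("jar_slim","jar_wide") for d in robot.find_in("wrist",q)])
for m in robot.outline_of("wrist","hood")[:1]: print("hood",m["score"])
# predicted px of slim/wide cap tops
for X in [(.5606,.158,.111),(.5566,.237,.114)]: print(np.round(w2px(C,X)*1.25))
print(delta([.5606,.158,.262],182))
E
```

```text
[0.5607 0.1558 0.3284]
find [([0.476, 0.013, 0.062], 0.22), ([0.55, 0.23, 0.11], 0.57), ([0.554, 0.299, 0.079], 0.37)]
hood 0.78
[330. 274.]
[496. 273.]
([-0.0, -0.0003, -0.002], [0.0004, 0.0017, 0.0681])
```

View pics/w3.png

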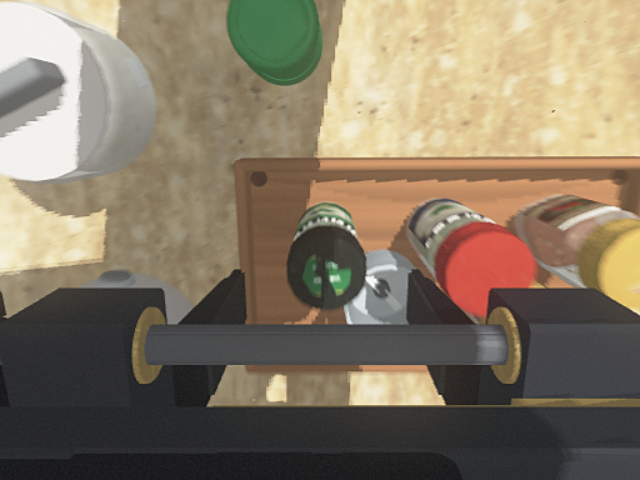

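The black cap sits at (327,269), centred between the fingers (centre column 326). Now descending and gripping it.

Request:
{"name": "step_arm", "arguments": {"commands": [[[0,0,-0.002],[0.0015,0.001,0.035],0.72],[[0,0,-0.002],[0.0015,0.001,0.06],0.72],[[0,0,-0.002],[0.0015,0.001,0.067],0.72],[[0,0,-0.002],[0.0015,0.001,0.067],0.72],[[0,0,-0.002],[0.0015,0.001,0.067],0],[[0,0,-0.002],[0.0015,0.001,0.067],0],[[0,0,-0.002],[0.0015,0.001,0.067],0],[[0,0,-0.002],[0.0015,0.001,0.067],0],[[0,0,-0.002],[0.0015,0.001,0.067],0]]}}

```text
time: 6.2
position: [0.5588, 0.1581, 0.263]
ee_rot: [-0.057, 3.141, 0.0]
wrist_force: [-1.2, -0.9, 3.7]
gripper_width: 0.0404
grasp_force: 30.0
```

```bash
python3 - <<'E'
from h import *
s=robot.state(); print(np.round(pose()[0],4),s["ee_rot"],s["gripper_width"],s["grasp_force"])
P=pose()[0]
print(delta([.567,-.268,P[2]+.13],182), P[2]+.011)
E
```

```text
[0.5588 0.1581 0.263 ] [-5.67959843e-02  3.14051720e+00  1.42027530e-04] 0.04036654642653643 29.972523394972086
([0.0001, 0.0006, 0.0013], [0.0071, -0.4261, -0.13]) 0.2740428098831128
```

Request:
{"name": "step_arm", "arguments": {"commands": [[[0,0,0],[0,0,-0.04],0],[[0,0,0],[0,0,-0.09],0],[[0,0,0],[0,0,-0.13],0],[[0,0,0],[0.001,-0.05,-0.135],0],[[0,0,0],[0.002,-0.11,-0.135],0],[[0,0,0],[0.003,-0.17,-0.135],0],[[0,0,0],[0.004,-0.23,-0.135],0],[[0,0,0],[0.005,-0.29,-0.135],0],[[0,0,0],[0.006,-0.35,-0.135],0],[[0,0,0],[0.007,-0.4,-0.135],0],[[0,0,0],[0.007,-0.426,-0.13],0],[[0,0,0],[0.007,-0.426,-0.12],0],[[0,0,0],[0.007,-0.426,-0.08],0],[[0,0,0],[0.007,-0.426,-0.04],0],[[0,0,0],[0.007,-0.426,-0.022],0],[[0,0,0],[0.007,-0.426,-0.016],0],[[0,0,0],[0.007,-0.426,-0.016],0]]}}

```text
time: 8.32
position: [0.5674, -0.2676, 0.2794]
ee_rot: [-0.058, 3.14, -0.0]
wrist_force: [0.1, -0.1, -1.8]
gripper_width: 0.0399
grasp_force: 30.0
```

```bash
python3 - <<'E'
from h import *
s=robot.state(); print(np.round(pose()[0],4),s["ee_rot"],s["gripper_width"],s["grasp_force"],s["wrist_force"])
im=robot.capture("side"); cv2.imwrite("pics/s4.png",cv2.resize(im[150:290,190:370,::-1],(720,560),interpolation=cv2.INTER_CUBIC))
E
```

```text
[ 0.5674 -0.2676  0.2794] [-5.75508938e-02  3.14038075e+00 -4.25423904e-04] 0.039894022591973076 29.950875118374825 [ 0.07125985 -0.0974242  -1.77684661]
```

View pics/s4.png

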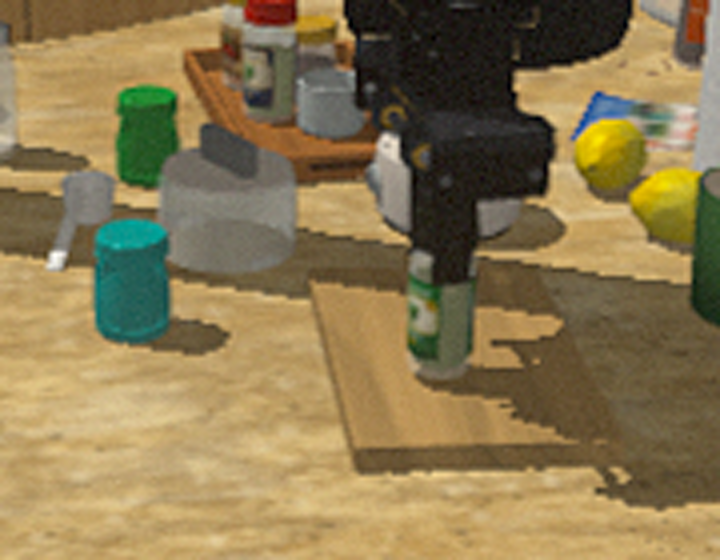

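The slim jar is upright over the board at about (440,370) in the crop, still held a few mm up. Lowering it to contact.

Request:
{"name": "step_arm", "arguments": {"commands": [[[0,0,0],[0,0,0.003],0],[[0,0,0],[0,0,0.005],0],[[0,0,0],[0,0,0.006],0],[[0,0,0],[0,0,0.0065],0],[[0,0,0],[0,0,0.0065],0]]}}

```text
time: 9.0
position: [0.5672, -0.268, 0.273]
ee_rot: [-0.056, 3.14, -0.001]
wrist_force: [-1.4, 1.1, 5.2]
gripper_width: 0.0401
grasp_force: 30.0
```

Request:
{"name": "step_arm", "arguments": {"commands": [[[0,0,0],[0,0,0],0.72],[[0,0,0],[0,0,0],0.72],[[0,0,0],[0,0,0],0.72],[[0,0,0],[0,0,-0.04],0.72],[[0,0,0],[0,0,-0.08],0.72],[[0,0,0],[-0.001,0.06,-0.08],0.72],[[0,0,0],[-0.002,0.12,-0.08],0.72],[[0,0,0],[-0.007,0.504,-0.08],0.72],[[0,0,0],[-0.007,0.504,-0.08],0.72],[[0,0,0],[-0.007,0.504,-0.08],0.72],[[0,0,0],[-0.007,0.504,-0.08],0.72],[[0,0,0],[-0.007,0.504,-0.08],0.72],[[0,0,0],[-0.007,0.504,-0.08],0.72],[[0,0,0],[-0.007,0.504,-0.08],0.72],[[0,0,0],[-0.007,0.504,-0.08],0.72],[[0,0,0],[-0.007,0.504,-0.08],0.72]]}}

```text
time: 11.0
position: [0.5561, 0.2348, 0.3522]
ee_rot: [0.055, -3.141, 0.0]
wrist_force: [-0.4, -0.3, 0.1]
gripper_width: 0.0683
grasp_force: 0.0
```

```bash
python3 - <<'E'
from h import *
print(np.round(pose()[0],4))
C=cam("wrist"); im=robot.capture("wrist"); cv2.imwrite("pics/w5.png",cv2.resize(im[:,:,::-1],(640,480))); np.savez("w5.npz",im=im,K=C[0],R=C[1],o=C[2])
h=cv2.cvtColor(im,cv2.COLOR_RGB2HSV); m=((h[...,0]<6)|(h[...,0]>174))&(h[...,1]>180)&(h[...,2]>80)
n,l,st,ce=cv2.connectedComponentsWithStats(m.astype(np.uint8)); i=1+np.argmax(st[1:,4]); print(st[i],ce[i], "pred",w2px(C,(.556,.2355,.114)))
r=cv2.minEnclosingCircle(np.argwhere(l==i)[:,::-1].astype(np.float32)); print(r, px2w(C,r[0],.114))
print(delta([.556,.2355,.262],182))
E
```

```text
[0.5561 0.2348 0.3522]
[294 208   1   5   5] [294. 210.] pred [261.30398959 209.21891801]
((294.0, 210.0), 2.0000998973846436) [0.55579542 0.25722858 0.114     ]
([-0.0001, -0.0, -0.0004], [0.0001, 0.0008, 0.0903])
```

View pics/w5.png

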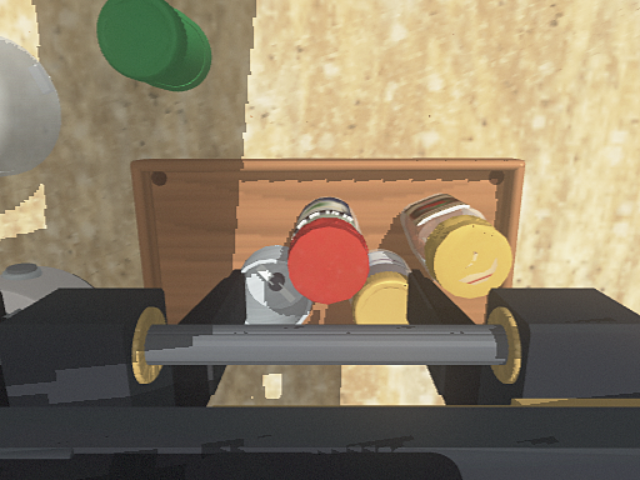

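The red cap is at (328,261), centred between the fingers.

Request:
{"name": "step_arm", "arguments": {"commands": [[[0,0,0],[0,0.001,0.045],0.72],[[0,0,0],[0,0.001,0.075],0.72],[[0,0,0],[0,0.001,0.085],0.72],[[0,0,0],[0,0.001,0.085],0.72],[[0,0,0],[0,0.001,0.085],0],[[0,0,0],[0,0.001,0.085],0],[[0,0,0],[0,0.001,0.085],0],[[0,0,0],[0,0.001,0.085],0]]}}

```text
time: 12.05
position: [0.5559, 0.2372, 0.2678]
ee_rot: [-0.057, 3.14, 0.001]
wrist_force: [-0.6, -0.1, 5.6]
gripper_width: 0.0446
grasp_force: 30.0
```

```bash
python3 - <<'E'
from h import *
s=robot.state(); print(np.round(pose()[0],4),s["ee_rot"],s["gripper_width"],s["grasp_force"])
P=pose()[0]
print(delta([.575,-.178,P[2]+.13],182), P[2]+.010)
E
```

```text
[0.5559 0.2372 0.2678] [-5.69406223e-02  3.13999324e+00  6.71142916e-04] 0.044574003828981815 29.972453804221004
([0.0004, 0.0011, 0.0014], [-0.0042, -0.4155, -0.1302]) 0.27783161508132226
```

Request:
{"name": "step_arm", "arguments": {"commands": [[[0,0,0],[0,0,-0.04],0],[[0,0,0],[0,0,-0.09],0],[[0,0,0],[0,0,-0.13],0],[[0,0,0],[0,-0.05,-0.135],0],[[0,0,0],[-0.001,-0.11,-0.135],0],[[0,0,0],[-0.002,-0.17,-0.135],0],[[0,0,0],[-0.002,-0.23,-0.135],0],[[0,0,0],[-0.003,-0.29,-0.135],0],[[0,0,0],[-0.004,-0.35,-0.135],0],[[0,0,0],[-0.004,-0.4,-0.135],0],[[0,0,0],[-0.004,-0.415,-0.13],0],[[0,0,0],[-0.004,-0.415,-0.12],0],[[0,0,0],[-0.004,-0.415,-0.07],0],[[0,0,0],[-0.004,-0.415,-0.03],0],[[0,0,0],[-0.004,-0.415,-0.016],0],[[0,0,0],[-0.004,-0.415,-0.012],0],[[0,0,0],[-0.004,-0.415,-0.01],0],[[0,0,0],[-0.004,-0.415,-0.0095],0],[[0,0,0],[-0.004,-0.415,-0.0095],0]]}}

```text
time: 14.42
position: [0.575, -0.1775, 0.2779]
ee_rot: [-0.057, 3.139, -0.001]
wrist_force: [-0.3, 1.2, 4.3]
gripper_width: 0.0443
grasp_force: 30.0
```

Request:
{"name": "step_arm", "arguments": {"commands": [[[0,0,0],[0,0,0],0.75],[[0,0,0],[0,0,0],0.75],[[0,0,0],[0,0,0],0.75],[[0,0,0],[0,0,-0.04],0.75],[[0,0,0],[0,0,-0.08],0.75],[[0,0,0],[-0.006,0.06,-0.08],0.75],[[0,0,0.384],[-0.04,0.374,-0.08],0.75],[[0,0,0.384],[-0.04,0.374,-0.08],0.75],[[0,0,0.384],[-0.04,0.374,-0.08],0.75],[[0,0,0.384],[-0.04,0.374,-0.08],0.75],[[0,0,0.384],[-0.04,0.374,-0.08],0.75],[[0,0,0.384],[-0.04,0.374,-0.08],0.75],[[0,0,0.384],[-0.04,0.374,-0.08],0.75],[[0,0,0.384],[-0.04,0.374,-0.08],0.75]]}}

```text
time: 16.18
position: [0.6014, 0.1964, 0.3567]
ee_rot: [-0.545, -3.094, 0.0]
wrist_force: [0.2, 0.9, -0.9]
gripper_width: 0.0715
grasp_force: 0.0
```

```bash
python3 - <<'E'
from h import *
print(np.round(pose()[0],4),robot.state()["ee_rot"])
C=cam("wrist"); im=robot.capture("wrist")
a=cv2.resize(im[:,:,::-1],(480,360)); np.savez("w6.npz",im=im,K=C[0],R=C[1],o=C[2])
p=w2px(C,(.602,.198,.05)); print(p)
s=robot.capture("side")[150:290,190:370,::-1]; s=cv2.resize(s,(320,360))
cv2.imwrite("pics/c6.png",np.hstack([a,s]))
print([(np.round(d["xyz"],3).tolist(),round(d["score"],2)) for d in robot.find_in("wrist","cup")])
for o in robot.outline_of("wrist","cup")[:1]:
    ys,xs=np.nonzero(o["mask"]); print(o["score"],xs.min(),xs.max(),ys.min(),ys.max())
print(delta([.602,.198,.213],160))
E
```

```text
[0.6014 0.1964 0.3567] [-5.45369904e-01 -3.09375015e+00  3.39561157e-04]
[262.43436812 185.45966816]
[([0.61, 0.193, 0.021], 0.92), ([0.622, 0.06, 0.022], 0.55)]
0.98 230 296 149 219
([0.0001, 0.0, -0.0003], [-0.0, 0.0015, 0.1438])
```

View pics/c6.png

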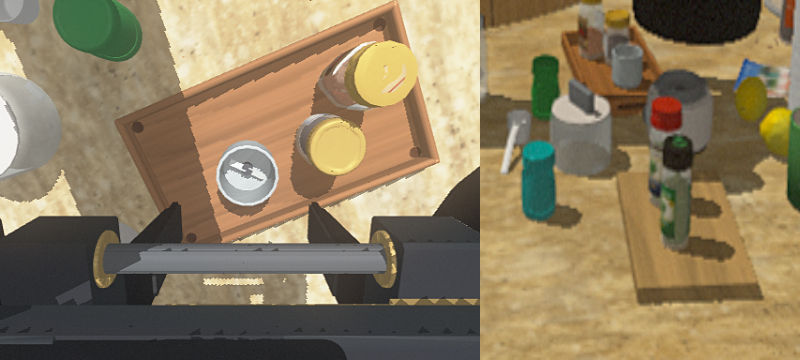

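Both jars stand upright on the board (right half). The cup is centred at about (247,175) in the left half, matching the prediction. Now gripping it.

Request:
{"name": "step_arm", "arguments": {"commands": [[[0,0,0],[0,0.002,0.05],0.74],[[0,0,0],[0,0.002,0.1],0.74],[[0,0,0],[0,0.002,0.13],0.74],[[0,0,0],[0,0.002,0.144],0.74],[[0,0,0],[0,0.002,0.144],0.74],[[0,0,0],[0,0.002,0.144],0],[[0,0,0],[0,0.002,0.144],0],[[0,0,0],[0,0.002,0.144],0],[[0,0,0],[0,0.002,0.144],0],[[0,0,0],[0,0.002,0.12],0],[[0,0,0],[0,0.002,0.08],0],[[0,0,0],[0,0.002,0.03],0],[[0,0,0],[0,0.002,0.01],0],[[0,0,0],[0,0.002,0.01],0]]}}

```text
time: 18.12
position: [0.6018, 0.1996, 0.3485]
ee_rot: [0.543, 3.091, 0.002]
wrist_force: [-0.4, 0.3, -0.7]
gripper_width: 0.0566
grasp_force: 30.0
```

```bash
python3 - <<'E'
from h import *
s=robot.state(); print(np.round(pose()[0],4),s["ee_rot"],s["gripper_width"],s["grasp_force"])
print(delta([.653,.009,.345],160))
E
```

```text
[0.6018 0.1996 0.3485] [5.42958018e-01 3.09123683e+00 2.14877337e-03] 0.056626192806398475 29.999523432925344
([0.0019, 0.0027, 0.0013], [-0.1131, -0.1617, 0.0035])
```

Request:
{"name": "step_arm", "arguments": {"commands": [[[0,0,0],[-0.03,-0.045,0],0],[[0,0,0],[-0.07,-0.1,0.01],0],[[0,0,0],[-0.1,-0.145,0.02],0],[[0,0,0],[-0.113,-0.161,0.035],0],[[0,0,0],[-0.113,-0.161,0.04],0],[[0,0,0],[-0.113,-0.161,0.04],0]]}}

```text
time: 18.88
position: [0.653, 0.0109, 0.3058]
ee_rot: [-0.542, -3.093, -0.0]
wrist_force: [-0.2, -0.2, -1.2]
gripper_width: 0.0566
grasp_force: 30.0
```

```bash
python3 - <<'E'
from h import *
print(np.round(pose()[0],4))
C=cam("wrist"); im=robot.capture("wrist"); np.savez("w7.npz",im=im,K=C[0],R=C[1],o=C[2])
g=np.array([.653,.0095]); v=im.copy()
for r,z in ((.0565,.06),(.0385,.076)):
    pts=np.array([w2px(C,(g[0]+r*np.cos(a),g[1]+r*np.sin(a),z)) for a in np.linspace(0,6.28,60)]); cv2.polylines(v,[pts.round().astype(int)],1,(255,0,0),1)
P=w2px(C,(g[0]-.0565*np.cos(.08),g[1]+.0565*np.sin(.08),.06)); cv2.circle(v,tuple(P.round().astype(int)),2,(0,0,255),-1)
cv2.imwrite("pics/w7.png",cv2.resize(v[:300,100:420,::-1],(800,750))[:600])
print(delta([.653,.0095,.272],160))
E
```

```text
[0.653  0.0109 0.3058]
([0.0001, -0.0008, 0.0027], [-0.0005, -0.0016, 0.0345])
```

View pics/w7.png

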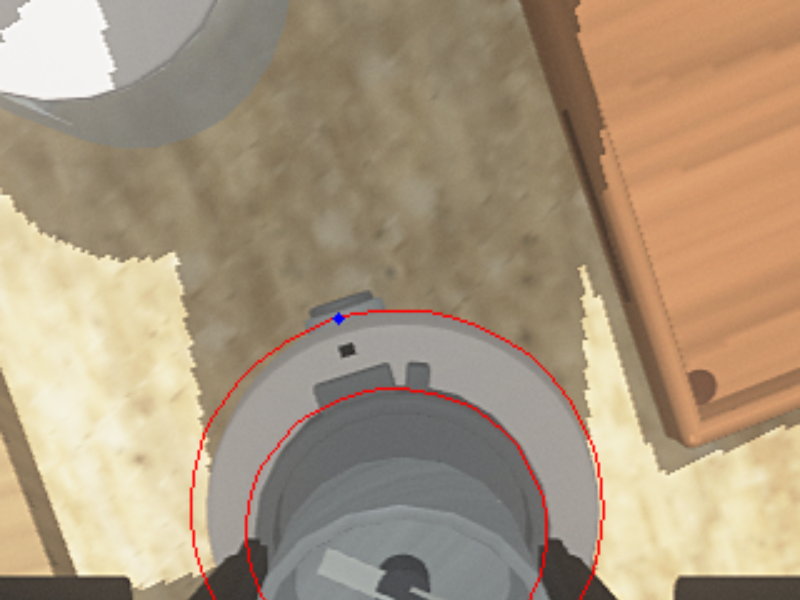

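The shoulder and collar in this crop lie about 5 px (1.3 mm) right of my outline, so the centre is about (0.6535, 0.0108) and the cup is already over it. Going straight down and checking the button direction.

Request:
{"name": "step_arm", "arguments": {"commands": [[[0,0,0],[0,0,0.015],0],[[0,0,0],[0,0,0.025],0],[[0,0,0],[0,0,0.031],0],[[0,0,0],[0,0,0.0345],0],[[0,0,0],[0,0,0.0355],0],[[0,0,0],[0,0,0.0355],0]]}}

```text
time: 19.68
position: [0.6532, 0.0098, 0.2721]
ee_rot: [0.544, 3.094, 0.0]
wrist_force: [-3.7, 0.4, 7.7]
gripper_width: 0.0568
grasp_force: 30.0
```

```bash
python3 - <<'E'
from h import *
print(np.round(pose()[0],4),robot.state()["wrist_force"])
d=np.load("w7.npz"); C=(d["K"],d["R"],d["o"]); g=np.array([.6535,.0108])
for n,p,z in (("dot",(347,350),.06),("lug",(355,383),.074),("btn",(345,304),.045),("btnL",(309,315),.05),("btnR",(372,294),.05)):
    X=px2w(C,(100+p[0]/2.5,p[1]/2.5),z)[:2]; v=g-X; print(n,np.round(X,4),np.linalg.norm(v),np.degrees(np.arctan2(v[1],v[0])))
E
```

```text
[0.6532 0.0098 0.2721] [-3.7468095   0.35101814  7.662199  ]
dot [0.6054 0.0132] 0.04815802736325208 -2.8965241539109474
lug [0.6126 0.0135] 0.04096368600293029 -3.8309931435232483
btn [0.5946 0.0158] 0.059150284507052876 -4.81818229320158
btnL [0.5938 0.006 ] 0.05984596070130223 4.629289077115665
btnR [0.5944 0.0239] 0.060501258166959365 -12.5272596221124
```

Request:
{"name": "step_arm", "arguments": {"commands": [[[0,0,0],[0,0,0],0.75],[[0,0,0],[0,0,0],0.75],[[0,0,0],[0,0,0],0.75],[[0,0,0],[0,0,-0.03],0.75],[[0,0,0],[0,0,-0.07],0.75],[[0,0,0.18],[0.03,-0.017,-0.1],0.6],[[0,0,0.838],[0.149,-0.083,-0.11],0.6],[[0,0,0.838],[0.149,-0.083,-0.11],0.6],[[0,0,0.838],[0.149,-0.083,-0.11],0.6],[[0,0,0.838],[0.149,-0.083,-0.11],0.6],[[0,0,0.838],[0.149,-0.083,-0.11],0.6],[[0,0,0.838],[0.149,-0.083,-0.11],0.6]]}}

```text
time: 21.18
position: [0.4851, -0.0175, 0.3812]
ee_rot: [-1.752, -2.607, -0.0]
wrist_force: [-0.2, -0.6, 0.7]
gripper_width: 0.0574
grasp_force: 0.0
```

```bash
python3 - <<'E'
from h import *
print(np.round(pose()[0],4),robot.state()["ee_rot"])
C=cam("wrist"); im=robot.capture("wrist"); cv2.imwrite("pics/w8.png",cv2.resize(im[:,:,::-1],(640,480))); np.savez("w8.npz",im=im,K=C[0],R=C[1],o=C[2])
print([(np.round(d["xyz"],3).tolist(),round(d["score"],2)) for d in robot.find_in("wrist","hood")])
E
```

```text
[ 0.4851 -0.0175  0.3812] [-1.75239668e+00 -2.60741677e+00 -1.55480506e-04]
[([0.475, -0.009, 0.06], 0.95)]
```

View pics/w8.png

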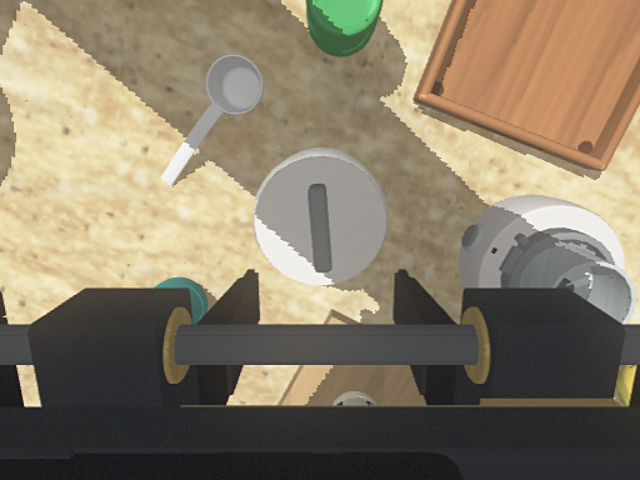

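The bar's top runs from (317,185) to (323,271), and the hood disc spans columns 254 to 388.

```bash
python3 - <<'E'
from h import *
d=np.load("w8.npz"); C=(d["K"],d["R"],d["o"])
A=px2w(C,(317.5/1.25,184/1.25),.088)[:2];B=px2w(C,(323.5/1.25,272/1.25),.088)[:2]
v=A-B; c=(A+B)/2; a=np.degrees(np.arctan2(v[1],v[0])); print(c,np.linalg.norm(v),a, "disc",px2w(C,(321/1.25,218/1.25),.062))
print(delta([*c,.257],a))
E
```

```text
[ 0.48003616 -0.01386183] 0.05905646204655153 115.7808914469774 disc [ 0.47926865 -0.01194813  0.062     ]
([-0.0001, -0.0002, -0.0634], [0.0053, -0.0033, 0.1241])
```

Request:
{"name": "step_arm", "arguments": {"commands": [[[0,0,-0.064],[0.005,-0.0035,0.05],0.5],[[0,0,-0.064],[0.005,-0.0035,0.09],0.4],[[0,0,-0.064],[0.005,-0.0035,0.115],0.4],[[0,0,-0.064],[0.005,-0.0035,0.1245],0.4],[[0,0,-0.064],[0.005,-0.0035,0.1245],0.4],[[0,0,-0.064],[0.005,-0.0035,0.1245],0],[[0,0,-0.064],[0.005,-0.0035,0.1245],0],[[0,0,-0.064],[0.005,-0.0035,0.1245],0],[[0,0,-0.064],[0.005,-0.0035,0.1245],0],[[0,0,-0.064],[0.005,-0.0035,0.1245],0]]}}

```text
time: 22.52
position: [0.4798, -0.0142, 0.2572]
ee_rot: [1.671, 2.66, 0.0]
wrist_force: [-1.2, 0.1, 6.5]
gripper_width: 0.0112
grasp_force: 30.0
```

```bash
python3 - <<'E'
from h import *
s=robot.state(); P=pose()[0]; print(np.round(P,4),s["ee_rot"],s["gripper_width"],s["wrist_force"])
print(delta([.6533,.0105,P[2]+.125],76))
E
```

```text
[ 0.4798 -0.0142  0.2572] [1.67064324e+00 2.65983035e+00 4.95215436e-04] 0.011247393251292856 [-1.20232901  0.07599816  6.51033789]
([0.0007, 0.0001, 0.6935], [-0.0531, 0.1671, -0.1249])
```

Request:
{"name": "step_arm", "arguments": {"commands": [[[0,0,0],[0,0,-0.04],0],[[0,0,0],[0,0,-0.09],0],[[0,0,0],[0,0,-0.125],0],[[0,0,0.15],[-0.012,0.04,-0.13],0],[[0,0,0.32],[-0.027,0.085,-0.13],0],[[0,0,0.48],[-0.04,0.128,-0.13],0],[[0,0,0.62],[-0.05,0.157,-0.13],0],[[0,0,0.694],[-0.053,0.167,-0.13],0],[[0,0,0.694],[-0.053,0.167,-0.125],0],[[0,0,0.694],[-0.053,0.167,-0.115],0],[[0,0,0.694],[-0.053,0.167,-0.115],0]]}}

```text
time: 23.9
position: [0.6527, 0.0104, 0.3707]
ee_rot: [-2.474, -1.933, 0.002]
wrist_force: [0.2, 0.1, -2.2]
gripper_width: 0.0119
grasp_force: 30.0
```

```bash
python3 - <<'E'
from h import *
s=robot.state(); P=pose()[0]; print(np.round(P,4),s["ee_rot"],s["gripper_width"],s["wrist_force"])
im=robot.capture("side"); cv2.imwrite("pics/s9.png",cv2.resize(im[140:260,230:370,::-1],(700,600),interpolation=cv2.INTER_CUBIC))
print(delta([.6533,.0105,.3172],76))
E
```

```text
[0.6527 0.0104 0.3707] [-2.47442188e+00 -1.93349003e+00  2.14489264e-03] 0.011864867812284045 [ 0.20317419  0.13891302 -2.18076582]
([-0.001, 0.0001, -0.0001], [0.0002, 0.0004, 0.0541])
```

View pics/s9.png

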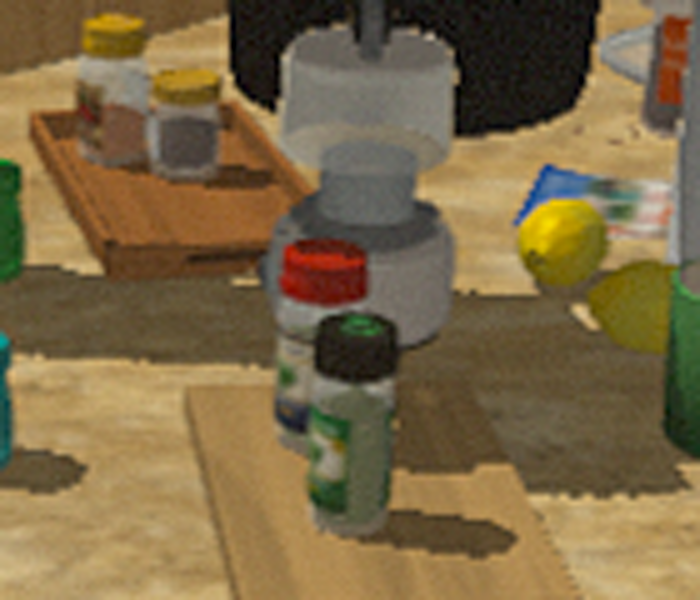

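The cup (368,185) is seated upright in the grinder, and the hood (370,95) is centred above it. Both jars stand on the board. Lowering the hood.

Request:
{"name": "step_arm", "arguments": {"commands": [[[0,0,0],[0,0,0.02],0],[[0,0,0],[0,0,0.035],0],[[0,0,0],[0,0,0.043],0],[[0,0,0],[0,0,0.049],0],[[0,0,0],[0,0,0.052],0],[[0,0,0],[0,0,0.053],0],[[0,0,0],[0,0,0.053],0]]}}

```text
time: 24.82
position: [0.6533, 0.0105, 0.319]
ee_rot: [2.476, 1.933, 0.001]
wrist_force: [-1.0, -0.4, -1.3]
gripper_width: 0.0116
grasp_force: 30.0
```

Request:
{"name": "step_arm", "arguments": {"commands": [[[0,0,0],[0,0,0.001],0],[[0,0,0],[0,0,0.002],0],[[0,0,0],[0,0,0.0025],0],[[0,0,0],[0,0,0.0025],0]]}}

```text
time: 25.32
position: [0.6532, 0.0106, 0.3173]
ee_rot: [2.476, 1.933, 0.001]
wrist_force: [-3.0, 0.3, 6.8]
gripper_width: 0.0118
grasp_force: 30.0
```

Request:
{"name": "step_arm", "arguments": {"commands": [[[0,0,0.1],[0,0,-0.001],0],[[0,0,0.25],[0,0,-0.001],0],[[0,0,0.4],[0,0,-0.001],0],[[0,0,0.55],[0,0,-0.001],0],[[0,0,0.7],[0,0,-0.001],0],[[0,0,0.85],[0,0,-0.001],0],[[0,0,1.0],[0,0,-0.001],0],[[0,0,1.15],[0,0,-0.001],0],[[0,0,1.25],[0,0,-0.001],0],[[0,0,1.33],[0,0,-0.001],0],[[0,0,1.39],[0,0,-0.001],0],[[0,0,1.41],[0,0,-0.001],0],[[0,0,1.41],[0,0,-0.001],0]]}}

```text
time: 26.95
position: [0.6533, 0.0105, 0.3173]
ee_rot: [-3.139, 0.131, -0.0]
wrist_force: [0.4, -0.1, -0.4]
gripper_width: 0.0116
grasp_force: 30.0
```

```bash
python3 - <<'E'
from h import *
s=robot.state(); P,Q=pose(); print(np.round(P,4),np.degrees(np.arctan2(Q[1,0],Q[0,0])),s["gripper_width"],s["wrist_force"],s["torque"],np.round(s["joint_positions"],2))
E
```

```text
[0.6533 0.0105 0.3173] -4.780367950708624 0.011581127699784479 [ 0.3580562  -0.07408085 -0.38766198] [-0.04657453  0.20441006 -0.01872413] [-0.08  0.62  1.57  0.    0.95  1.57]
```

Request:
{"name": "step_arm", "arguments": {"commands": [[[0,0,1.41],[0,0,0],0.4],[[0,0,0],[0,0,0],0.4]]}}

```text
time: 27.2
position: [0.6533, 0.0105, 0.3174]
ee_rot: [-3.138, 0.138, -0.001]
wrist_force: [0.1, 0.6, -0.8]
gripper_width: 0.0266
grasp_force: 0.0
```

I slipped in that last call: its first row still held a turn of 1.41, and the second row cancelled it. The hood may have been nudged while the fingers opened, so I'll check it from above.

Request:
{"name": "step_arm", "arguments": {"commands": [[[0,0,0],[0,0,0],0.5],[[0,0,0],[0,0,-0.05],0.5],[[0,0,-0.15],[0,0,-0.1],0.5],[[0,0,-1.6],[0,0,-0.1],0.5],[[0,0,-1.6],[0,0,-0.1],0.5],[[0,0,-1.6],[0,0,-0.1],0.5],[[0,0,-1.6],[0,0,-0.1],0.5],[[0,0,-1.6],[0,0,-0.1],0.5],[[0,0,-1.6],[0,0,-0.1],0.5],[[0,0,-1.6],[0,0,-0.1],0.5],[[0,0,-1.6],[0,0,-0.1],0.5],[[0,0,-1.6],[0,0,-0.1],0.5],[[0,0,-1.6],[0,0,-0.1],0.5]]}}

```text
time: 28.82
position: [0.6533, 0.0105, 0.4173]
ee_rot: [2.286, 2.155, 0.0]
wrist_force: [0.1, -0.2, 0.2]
gripper_width: 0.0473
grasp_force: 0.0
```

```bash
python3 - <<'E'
from h import *
print(np.round(pose()[0],4)); print(delta([.653,.0105,.44],182))
E
```

```text
[0.6533 0.0105 0.4173]
([0.0002, 0.0001, -1.665], [0.0, -0.0003, -0.0227])
```

Request:
{"name": "step_arm", "arguments": {"commands": [[[0,0,-1.665],[0,0,-0.02],0.72],[[0,0,-1.665],[0,0,-0.02],0.72],[[0,0,-1.665],[0,0,-0.02],0.72],[[0,0,-1.665],[0,0,-0.02],0.72],[[0,0,-1.665],[0,0,-0.02],0.72],[[0,0,-1.665],[0,0,-0.02],0.72],[[0,0,-1.665],[0,0,-0.02],0.72],[[0,0,-1.665],[0,0,-0.02],0.72],[[0,0,-1.665],[0,0,-0.02],0.72],[[0,0,-1.665],[0,0,-0.02],0.72],[[0,0,-1.665],[0,0,-0.02],0.72]]}}

```text
time: 30.2
position: [0.6533, 0.0105, 0.4372]
ee_rot: [-0.054, 3.141, 0.0]
wrist_force: [-0.2, -0.6, 0.9]
gripper_width: 0.0689
grasp_force: 0.0
```

```bash
python3 - <<'E'
from h import *
P,Q=pose(); print(np.round(P,4),robot.state()["ee_rot"])
C=cam("wrist"); im=robot.capture("wrist"); np.savez("w10.npz",im=im,K=C[0],R=C[1],o=C[2])
cv2.imwrite("pics/w10.png",cv2.resize(im[100:260,160:360,::-1],(750,600),interpolation=cv2.INTER_CUBIC))
print("slim",delta([.5672,-.268,.273],182),"wide",delta([.575,-.1775,.2779],182))
E
```

```text
[0.6533 0.0105 0.4372] [-5.38650881e-02  3.14101993e+00  1.60602851e-04]
slim ([0.0001, 0.0001, 0.0003], [0.0958, -0.2753, 0.1642]) wide ([0.0001, 0.0001, 0.0003], [0.0849, -0.1851, 0.1593])
```

View pics/w10.png

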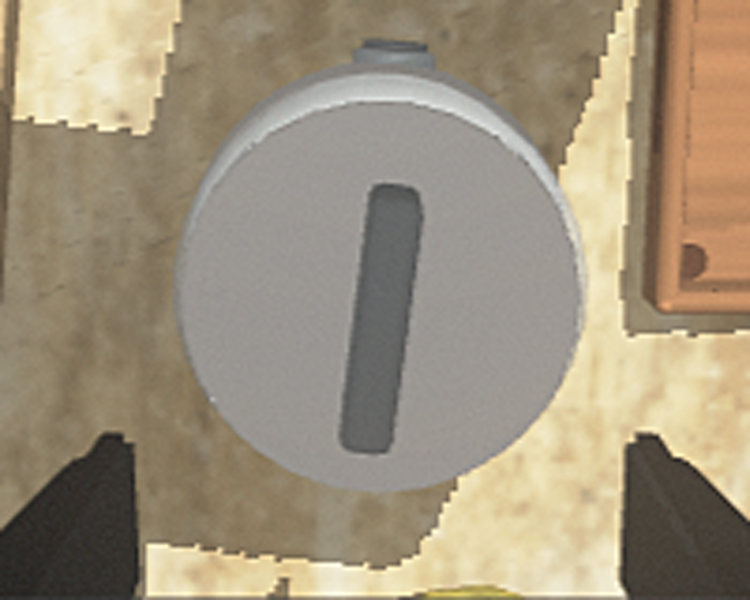

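The bar runs from (395,188) to (366,452) and the button is at (394,48). I'll compute both directions.

```bash
python3 - <<'E'
from h import *
d=np.load("w10.npz"); C=(d["K"],d["R"],d["o"]); f=lambda p,z:px2w(C,(160+p[0]/3.75,100+p[1]/3.75),z)[:2]
ang=lambda v:np.degrees(np.arctan2(v[1],v[0]))
A,B=f((395,188),.148),f((366,452),.148); print("bar",ang(B-A),np.linalg.norm(B-A),(A+B)/2)
b=f((394,50),.045); print("btn",b, ang(np.array([.6533,.0105])-b))
b=f((394,64),.05); print("btn base",b, ang(np.array([.6533,.0105])-b))
E
```

```text
bar -4.138759179912613 0.058683802513691645 [0.64995202 0.01125475]
btn [0.59542375 0.01347799] -2.945526078315628
btn base [0.59909666 0.01355269] -3.2234487048945617
```

The bar lies at about -4.1° and the button axis between -3° and -4.8°, so the hood is aligned. Now returning the jars, slim first.

Request:
{"name": "step_arm", "arguments": {"commands": [[[0,0,0],[0.096,-0.2755,0.03],0.72],[[0,0,0],[0.096,-0.2755,0.03],0.72],[[0,0,0],[0.096,-0.2755,0.03],0.72],[[0,0,0],[0.096,-0.2755,0.03],0.72],[[0,0,0],[0.096,-0.2755,0.03],0.72],[[0,0,0],[0.096,-0.2755,0.05],0.72],[[0,0,0],[0.096,-0.2755,0.09],0.72],[[0,0,0],[0.096,-0.2755,0.13],0.72],[[0,0,0],[0.096,-0.2755,0.155],0.72],[[0,0,0],[0.096,-0.2755,0.164],0.72],[[0,0,0],[0.096,-0.2755,0.164],0.72],[[0,0,0],[0.096,-0.2755,0.164],0],[[0,0,0],[0.096,-0.2755,0.164],0],[[0,0,0],[0.096,-0.2755,0.164],0],[[0,0,0],[0.096,-0.2755,0.164],0],[[0,0,0],[0.096,-0.2755,0.164],0]]}}

```text
time: 32.25
position: [0.5682, -0.2686, 0.2736]
ee_rot: [-0.061, 3.14, -0.001]
wrist_force: [-0.1, -0.6, 4.6]
gripper_width: 0.0401
grasp_force: 30.0
```

```bash
python3 - <<'E'
from h import *
s=robot.state(); print(np.round(pose()[0],4),s["gripper_width"],s["grasp_force"]); print(delta([.5588,.1578,.263],182))
E
```

```text
[ 0.5682 -0.2686  0.2736] 0.0400670308841401 29.997234642505646
([-0.0003, 0.0007, 0.0042], [-0.0073, 0.4265, 0.0105])
```

Request:
{"name": "step_arm", "arguments": {"commands": [[[0,0,0],[0,0,-0.04],0],[[0,0,0],[0,0,-0.09],0],[[0,0,0],[0,0,-0.14],0],[[0,0,0],[0,0,-0.165],0],[[0,0,0],[-0.001,0.05,-0.165],0],[[0,0,0],[-0.002,0.11,-0.165],0],[[0,0,0],[-0.003,0.17,-0.165],0],[[0,0,0],[-0.004,0.23,-0.165],0],[[0,0,0],[-0.005,0.29,-0.165],0],[[0,0,0],[-0.007,0.35,-0.165],0],[[0,0,0],[-0.008,0.4,-0.165],0],[[0,0,0],[-0.008,0.426,-0.16],0],[[0,0,0.004],[-0.008,0.426,-0.14],0],[[0,0,0.004],[-0.008,0.4265,-0.1],0],[[0,0,0.004],[-0.008,0.4265,-0.06],0],[[0,0,0.004],[-0.008,0.4265,-0.025],0],[[0,0,0.004],[-0.008,0.4265,-0.005],0],[[0,0,0.004],[-0.008,0.4265,0.004],0],[[0,0,0.004],[-0.008,0.4265,0.0075],0],[[0,0,0.004],[-0.008,0.4265,0.0075],0]]}}

```text
time: 34.75
position: [0.5595, 0.158, 0.2662]
ee_rot: [-0.055, 3.14, 0.0]
wrist_force: [-0.1, 0.0, -2.1]
gripper_width: 0.0403
grasp_force: 30.0
```

```bash
python3 - <<'E'
from h import *
s=robot.state(); print(np.round(pose()[0],4),s["wrist_force"]); print(delta([.5598,.1578,.2636],182))
E
```

```text
[0.5595 0.158  0.2662] [-0.1339963   0.02606641 -2.11647251]
([0.0002, 0.0007, 0.0003], [-0.0003, -0.0002, 0.0026])
```

Lower, release and rise.

Request:
{"name": "step_arm", "arguments": {"commands": [[[0,0,0],[0,0,0.0015],0],[[0,0,0],[0,0,0.0028],0],[[0,0,0],[0,0,0.003],0],[[0,0,0],[0,0,0.003],0],[[0,0,0],[0,0,0.003],0.72],[[0,0,0],[0,0,0.003],0.72],[[0,0,0],[0,0,0.003],0.72],[[0,0,0],[0,0,-0.04],0.72],[[0,0,0],[0,0,-0.09],0.72],[[0,0,0],[0,0,-0.12],0.72],[[0,0,0],[0,0,-0.12],0.72]]}}

```text
time: 36.12
position: [0.5594, 0.158, 0.3879]
ee_rot: [-0.055, 3.137, 0.001]
wrist_force: [-0.1, -0.4, -0.8]
gripper_width: 0.0683
grasp_force: 0.0
```

```bash
python3 - <<'E'
from h import *
s=robot.state(); print(np.round(pose()[0],4)); print(delta([.575,-.1775,.2779],182))
E
```

```text
[0.5594 0.158  0.3879]
([0.0006, 0.0042, 0.0003], [-0.0033, -0.3359, 0.1098])
```

Request:
{"name": "step_arm", "arguments": {"commands": [[[0,0.004,0],[-0.003,-0.336,0],0.72],[[0,0.004,0],[-0.003,-0.336,0],0.72],[[0,0.004,0],[-0.003,-0.336,0],0.72],[[0,0.004,0],[-0.003,-0.336,0],0.72],[[0,0.004,0],[-0.003,-0.336,0],0.72],[[0,0.004,0],[-0.003,-0.336,0],0.72],[[0,0.004,0],[-0.003,-0.336,0],0.72],[[0,0.004,0],[-0.0033,-0.336,0.03],0.72],[[0,0.004,0],[-0.0033,-0.336,0.07],0.72],[[0,0.004,0],[-0.0033,-0.336,0.1],0.72],[[0,0.004,0],[-0.0033,-0.336,0.11],0.72],[[0,0.004,0],[-0.0033,-0.336,0.11],0.72],[[0,0.004,0],[-0.0033,-0.336,0.11],0],[[0,0.004,0],[-0.0033,-0.336,0.11],0],[[0,0.004,0],[-0.0033,-0.336,0.11],0],[[0,0.004,0],[-0.0033,-0.336,0.11],0],[[0,0.004,0],[-0.0033,-0.336,0.11],0]]}}

```text
time: 38.25
position: [0.5747, -0.1778, 0.2763]
ee_rot: [0.055, -3.138, 0.001]
wrist_force: [-0.1, 0.5, 6.1]
gripper_width: 0.0445
grasp_force: 30.0
```

```bash
python3 - <<'E'
from h import *
s=robot.state(); P=pose()[0]; print(np.round(P,4),s["gripper_width"],s["grasp_force"]); print(delta([.5559+P[0]-.575,.2367,P[2]-.0095],182))
E
```

```text
[ 0.5747 -0.1778  0.2763] 0.04447319801373047 29.99193104915321
([-0.0003, -0.003, 0.0002], [0.0045, 0.4149, 0.0094])
```

Request:
{"name": "step_arm", "arguments": {"commands": [[[0,0,0],[0,0,-0.04],0],[[0,0,0],[0,0,-0.09],0],[[0,0,0],[0,0,-0.14],0],[[0,0,0],[0,0,-0.165],0],[[0,0,0],[0,0.05,-0.165],0],[[0,0,0],[0.001,0.11,-0.165],0],[[0,0,0],[0.002,0.17,-0.165],0],[[0,0,0],[0.003,0.23,-0.165],0],[[0,0,0],[0.003,0.29,-0.165],0],[[0,0,0],[0.004,0.35,-0.165],0],[[0,0,0],[0.0045,0.39,-0.165],0],[[0,0,0],[0.0045,0.415,-0.16],0],[[0,0,0],[0.0045,0.415,-0.15],0],[[0,0,0],[0.0045,0.415,-0.11],0],[[0,0,0],[0.0045,0.415,-0.065],0],[[0,0,0],[0.0045,0.415,-0.025],0],[[0,0,0],[0.0045,0.415,-0.005],0],[[0,0,0],[0.0045,0.415,0.003],0],[[0,0,0],[0.0045,0.415,0.006],0],[[0,0,0],[0.0045,0.415,0.006],0]]}}

```text
time: 40.75
position: [0.5556, 0.2366, 0.2704]
ee_rot: [0.055, -3.138, -0.0]
wrist_force: [-0.0, -1.0, -2.0]
gripper_width: 0.0443
grasp_force: 30.0
```

```bash
python3 - <<'E'
from h import *
s=robot.state(); print(np.round(pose()[0],4),s["wrist_force"]); print(delta([.5556,.2367,.2668],182))
E
```

```text
[0.5556 0.2366 0.2704] [-0.00976278 -0.9795716  -2.027208  ]
([0.0003, -0.003, 0.0001], [-0.0, 0.0001, 0.0036])
```

Request:
{"name": "step_arm", "arguments": {"commands": [[[0,0,0],[0,0,0.002],0],[[0,0,0],[0,0,0.0033],0],[[0,0,0],[0,0,0.004],0],[[0,0,0],[0,0,0.004],0]]}}

```text
time: 41.25
position: [0.5555, 0.2369, 0.2663]
ee_rot: [0.055, -3.138, -0.0]
wrist_force: [-1.0, -0.8, 5.7]
gripper_width: 0.0443
grasp_force: 30.0
```

Request:
{"name": "step_arm", "arguments": {"commands": [[[0,0,0],[0,0,0],0.72],[[0,0,0],[0,0,0],0.72],[[0,0,0],[0,0,0],0.72],[[0,0,0],[0,0,-0.04],0.72],[[0,0,0],[0,0,-0.1],0.72],[[0,-0.003,0.036],[-0.014,-0.011,-0.153],0.75],[[0,-0.003,0.036],[-0.014,-0.011,-0.153],0.75],[[0,-0.003,0.036],[-0.014,-0.011,-0.153],0.75],[[0,-0.003,0.036],[-0.014,-0.011,-0.153],0.75]]}}

```text
time: 42.38
position: [0.5702, 0.2265, 0.4172]
ee_rot: [-0.001, -3.138, 0.001]
wrist_force: [-0.3, -0.2, 0.3]
gripper_width: 0.0717
grasp_force: 0.0
```

```bash
python3 - <<'E'
from h import *
print(np.round(pose()[0],4),robot.state()["ee_rot"])
C=cam("wrist"); im=robot.capture("wrist"); np.savez("w11.npz",im=im,K=C[0],R=C[1],o=C[2]); d=np.load("w1.npz"); C1=(d["K"],d["R"],d["o"])
# warp old view to new at plane z=.11 and at 0 shown side by side with old
def warp(z):
    q=np.float32([[150,100],[400,100],[400,240],[150,240]]); q2=np.float32([w2px(C,px2w(C1,p,z)) for p in q])
    return cv2.warpPerspective(d["im"],cv2.getPerspectiveTransform(q,q2),(512,384))
g=lambda a:cv2.cvtColor(a,cv2.COLOR_RGB2GRAY)
w=warp(.11)
for n,X in (("slim",(.5595,.158,.111)),("wide",(.556,.236,.114)),("flip",(.5545,.316,.106)),("jam",(.600,.278,.076))):
    w=warp(X[2]); u,v=np.round(w2px(C,X)).astype(int); t=w[v-24:v+24,u-26:u+26]; s=im[v-36:v+36,u-40:u+40]
    r=cv2.matchTemplate(s,t,cv2.TM_CCOEFF_NORMED); _,m,_,l=cv2.minMaxLoc(r); print(n,round(m,2),np.array(l)-(14,12))
s=robot.capture("side")[140:260,200:370,::-1]
cv2.imwrite("pics/c11.png",np.hstack([cv2.resize(im[80:270,120:420,::-1],(440,279)),cv2.resize(s,(360,279))]))
E
```

```text
[0.5702 0.2265 0.4172] [-7.92383482e-04 -3.13814206e+00  1.02842373e-03]
slim 0.94 [2 0]
wide 0.85 [1 0]
flip 0.99 [0 0]
jam 0.97 [0 0]
```

View pics/c11.png

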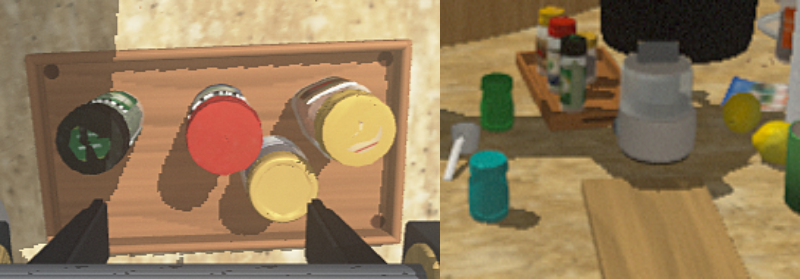

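All five things are upright. The jars are within 2 px (about 2 mm) of their first places, the flip and jam jars have not moved, and the hood is on the grinder. Handing in.

```bash
python3 -c "
from cell import robot
print(robot.job_done())"
```

```text
the job is handed in; nothing more can be done
None
```

I handed the job in after about 42 s of robot time: the cup is seated in the grinder and its hood is twisted on with the bar within about 1.5° of the button line. Both jars stand upright within about 2 mm of their old places in the tray, the jam jar has not moved and nothing was knocked over; the lock was checked by bar angle only, not against the stop.

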